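# Fit the repaired LED lamp into the bayonet holder of the test board

### The job

Take the repaired lamp (the closed one with the milky white dome) out of the rack and fit it into the bayonet lampholder of the test board: find the slots with its two lugs, push it in against the spring contacts, twist it clockwise until the lugs latch, and let go of it so that it stays locked in, standing upright. Feel your way in without forcing it, since the lampholder cracks easily, and leave the two open lamps, the flux bottle, the solder reel and the screwdriver where they are.

Things in the scene. Friction and masses are not known exactly. Their poses are not given: they have to be found in the camera images.
- lamp_center (a point): Middle of the repaired lamp, on its axis, z up to its dome: closed LED lamp 108 mm tall, 75 g, standing cap down in one of the rack's three holes. From its underside: cap 22 mm wide to 26 mm (its foot tapers to 17 mm), widening to a smooth round body 38 mm wide from 40 to 100 mm (grasp there, from any side), rounded top. Milky dome above 64 mm, white housing, blue ring. This point is 54 mm above the underside.
- lamp_lugs (a point): Point on the lamp's axis level with its two lugs, 7 mm above its underside (47 mm below lamp_center), with the lamp's axes. The lugs are round pins 3 mm thick that stand out of the 22 mm cap along +x and -x to 14.5 mm from the axis, hidden in the hole at the start; a thin blue rib over the dome runs in line with them. Half a turn gives the same fit.
- rack: Fixed plywood rack 74 x 260 x 34 mm, long side along its y; origin at the centre of its underside. Three round blind holes, 32 mm wide and 20 mm deep, at y = -85, 0 and +85 mm; a lamp stands loosely on the floor of each.
- board: Lamp test board, fixed: wooden base 170 x 110 x 25 mm, long side along its x, origin at the centre of its underside. On it: the lampholder (round white base, upright brass bayonet sleeve) and, at the +x end, a white outlet plate with a red rocker, not used. More than 45 N of contact force on the lampholder cracks it; so can twisting with over 0.2 N m against a slot's side or end.
- holder_mouth (a point): Centre of the sleeve's mouth, level with its rim, 73 mm above the table; axes of the board, z up. Bore 24 mm, outside 31 mm, fixed. Two entry slots 4.5 mm wide run down from the rim, roughly along +x and -x, but up to 0.45 rad round to either side: not measured, find them by feel or look from above. With the lugs off the slots they stand on the rim, the cap 5.5 mm in the bore.
- slot_turn (a point): On the holder's axis, 11.5 mm below the rim: where the middles of the lugs must be pushed to (1.5 mm more or less) so that they can be turned under the lip. Below the lip (lower edge 8.5 mm under the rim; slot floor 14.5 mm under it) each slot turns clockwise seen from above and ends 0.65 rad round in a pocket that rises again.
- slot_latch (a point): On the holder's axis, 6.5 mm below the rim: where the middles of the lugs come to rest when latched, pushed up by the spring against the pocket's roof (5 mm below the rim) at the end of the turn; the lamp's centre is then 40.5 mm above the rim. A lamp that is not latched rests at least 3.5 mm higher or lower.
- contact_plate (a point): Centre of the top of the sprung contact plate in the sleeve, at its rest height 9.5 mm below the rim. The lamp's underside meets it when the lug middles are 2.5 mm below the rim; it then pushes up with about 2 N, and 0.9 N more per mm, so 8.5 to 11 N while the lugs turn under the lip and 5.5 N when latched.
- open_lamp_a_center (a point): Centre of an open lamp under repair, grey housing, no dome, a metal plate with yellow chips on top: 66 mm tall, 38 mm wide, standing in the rack. This point is 32 mm above its underside. Leave alone.
- open_lamp_b_center (a point): Centre of a second open lamp, the same as the first. Leave alone.
- flux_bottle: Small clear flux bottle with a red cap, 38 mm wide and 75 mm tall, loose; origin at the centre of its underside. Leave alone.
- solder_reel: Solder reel lying flat, 60 mm wide and 38 mm high, blue flanges, loose; origin at the centre of its underside. Leave alone.
- screwdriver: Screwdriver 170 mm long lying on the table, loose, its handle to its -x. Leave alone.
Mind the look-alikes: they are no part of the job. Leave any yellow look-alike of the part that bears lamp_center alone.

How it is judged:
By the outcome, as a careful person would: the job done as asked, in the order asked, and still so for the second after the job is handed in, with the robot touching nothing.
It also fails if it takes over 72 s, if anything falls off the work surface, if the arm or the gripper's body presses on something with over 40 N, if the wrist force passes 120 N, or if a joint passes its speed limit or range.

### The arm

A 6-joint arm with a two-finger parallel gripper is mounted at the origin on the work surface. World frame = base frame: x ahead of the robot, y to its left, z up, the work surface at z = 0. Lengths are in m, angles in rad, forces in N, time in s.
With the tool pointing down it reaches from about 0.275 to 0.825 m from the base axis. Payload 4.9 kg.
Tool frame: the origin (TCP) lies midway between the tips of the shut fingers; the grasp point (between the pads) lies 19 mm behind it (bot.grip_depth is the distance from the TCP to the grasp point, in m); y points along the fingers, x is the direction in which the jaws open and shut, and the axes are right-handed (so a half turn about y gives the same grasp; the last joint's range is limited). The gripper opens to 85 mm and grips with 20 to 120 N. Pads are 22 mm wide; open, the fingers measure 114 mm over their backs; the gripper's body (76 mm by 85 mm) begins 54 mm behind the grasp point. The pads swing forward as they close: fully open they stand 13 mm farther back than shut.
Start: joints at [1.162, 0.326, -0.193, 1.052, 0, 1.437], TCP at [0.149, 0.529, 0.231] pointing down, gripper open.
Joint ranges: [-2.65, 2.65], [-0.97, 1.79], [-1.3, 1.35], [-1.93, 2.1], [-1.47, 1.37], [-3.14, 3.14]. Speed limits (rad/s): [2.57, 2.57, 3.14, 3.14, 3.14, 3.14].

### API

Orientations are given as a unit quaternion [w, x, y, z].
In Python, from cell import bot gives the robot as it stands. Calls block until the motion is done:
- bot.move_pose(position, orientation): joint-space move of the TCP to a pose.
- bot.move_linear(position, speed=0.15, rotation=None, until_force=None): straight line of the TCP; rotation=None keeps the orientation; speed is the mean speed in m/s. With until_force (N) it stops when the force on the tool has changed by that much, and returns True; else False.
- bot.goto_joints(angles): joint-space move.
- bot.set_gripper(opening, grasp_force=None): opening from 0.0 (shut) to 1.0 (fully open); grasp_force is the grip in N (None keeps the last); returns when the fingers have stopped.
- bot.wait(seconds).
- bot.solve_ik(position, orientation): joint angles nearest the present ones, or None.
- bot.camera(name): name is "scene" or "top"; returns the picture (480x640x3 uint8, red, green, blue); there is no depth.
- bot.calibration(name): a dict with "mtx" (3x3 intrinsics, pixels), "extrinsics" (4x4, takes a point from world to camera coordinates). Camera axes: x right, y down, z forward; pixel columns grow to the right and rows downward; lengths in m; the calibration is good to about 2 mm. A picture is of the moment at which its call begins. calibration takes no time and is no camera call.
A pose or a line that the arm cannot do raises bot.PlanningError and nothing moves.
- bot.close_job(): hands the job in, once; it reports no verdict.
Trained networks look in the newest picture that a camera, given by its name, has taken for a name from the list of things; names that differ only in an ending like _2 or _b are one class to them, and where a whole thing is asked for, a point or a joint stands for the part that bears it (a point fixed in the world has none). Each returns a list of dicts, best first, with "confidence" (0 to 1); they miss things now and then, are a little off and sometimes report something else, mostly with a low value. They report only what shows in the picture. A call takes as long as a camera call. They do not tell look-alikes from the thing itself.
- bot.search_frame(camera, thing): "bbox" ([left, top, width, height] in pixels, round what is visible of it).
Readings, each from a call of its own:
- bot.read_clock(): time.
- bot.read_joint_positions(): joint angles.
- bot.read_joint_vel(): joint speeds.
- bot.read_joint_efforts(): joint torques, N m.
- bot.read_position(): TCP position.
- bot.read_tool_rot(): TCP orientation.
- bot.read_ft_force(): force on the tool from outside, world axes, zero at the start.
- bot.read_moment(): the same for the moment, N m.
- bot.read_gripper_width(): opening from 0.0 (shut) to 1.0 (fully open).
Only numpy, scipy, OpenCV 4.12 (cv2) and the standard library are available. Lean on these libraries where they do the work, as an engineer would, in place of code of your own. Each camera call takes 0.05 s, during which the arm holds its last target.

## Working session

There is one attempt and no reset: what is moved stays moved. The work goes in short steps, each a Python script; the robot and the scene stay as the last script left them, time stands still between calls to the robot, and variables do not carry over. Pictures are saved under pics/ and viewed, and the job is handed in when it is done.

```bash
mkdir -p pics; ls
python3 - <<'E'
from cell import bot
import cv2
for n in ("scene","top"):
    im=bot.camera(n); cv2.imwrite(f"pics/{n}0.png",im[:,:,::-1])
    c=bot.calibration(n); print(n,c["mtx"],c["extrinsics"])
    for t in ("lamp_center","rack","board","holder_mouth"):
        print(t,bot.search_frame(n,t))
print(bot.read_clock(),bot.read_tool_rot(),bot.read_position(),bot.grip_depth)
E
```

```text
pics
scene [[462.9969307    0.         325.71349664]
 [  0.         462.9969307  240.06534481]
 [  0.           0.           1.        ]] [[-0.29979212  0.95390676 -0.01365911  0.19400585]
 [ 0.77420444  0.23489978 -0.58773257 -0.35830156]
 [-0.55743355 -0.18677253 -0.80893996  1.23980461]
 [ 0.          0.          0.          1.        ]]
lamp_center [{'bbox': [237.7, 135.1, 19.0, 39.3], 'confidence': 0.75}, {'bbox': [194.5, 153.6, 19.6, 41.1], 'confidence': 0.69}, {'bbox': [242.2, 296.4, 19.6, 30.4], 'confidence': 0.46}]
rack [{'bbox': [183.1, 176.1, 120.4, 63.9], 'confidence': 0.57}]
board [{'bbox': [366.9, 222.9, 93.8, 96.8], 'confidence': 0.9}]
holder_mouth [{'bbox': [193.3, 154.5, 24.1, 41.5], 'confidence': 0.55}, {'bbox': [265.0, 194.4, 16.4, 27.8], 'confidence': 0.28}]
top [[522.04563741   0.         317.52899214]
 [  0.         522.04563741 238.7000299 ]
 [  0.           0.           1.        ]] [[ 0.01548272 -0.99984203 -0.00872924 -0.01837231]
 [-0.99530177 -0.01457674 -0.09571782  0.53471908]
 [ 0.09557546  0.0101702  -0.99537023  1.04777515]
 [ 0.          0.          0.          1.        ]]
lamp_center [{'bbox': [471.9, 277.3, 27.7, 22.1], 'confidence': 0.93}]
rack [{'bbox': [371.5, 249.4, 130.3, 61.5], 'confidence': 0.69}, {'bbox': [363.7, 153.6, 22.0, 22.3], 'confidence': 0.49}]
board [{'bbox': [204.6, 199.1, 86.6, 101.0], 'confidence': 0.91}]
holder_mouth [{'bbox': [204.2, 199.7, 83.8, 102.6], 'confidence': 0.98}]
0.5 [-0.56376137  0.56379111  0.42677241 -0.42682317] [0.14922506 0.52934024 0.23125319] 0.0187
```

View pics/scene0.png

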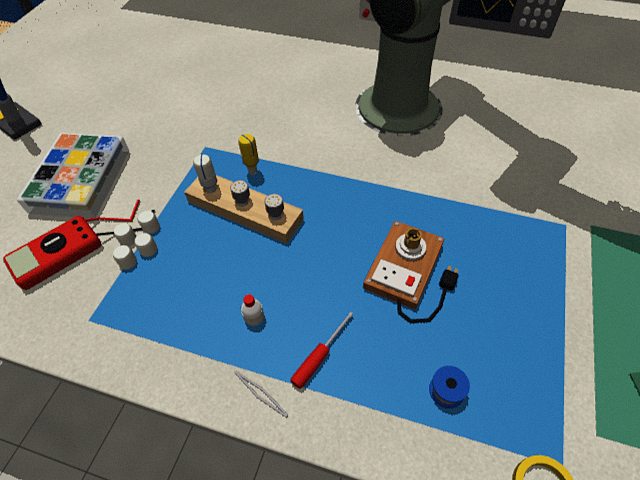

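View pics/top0.png

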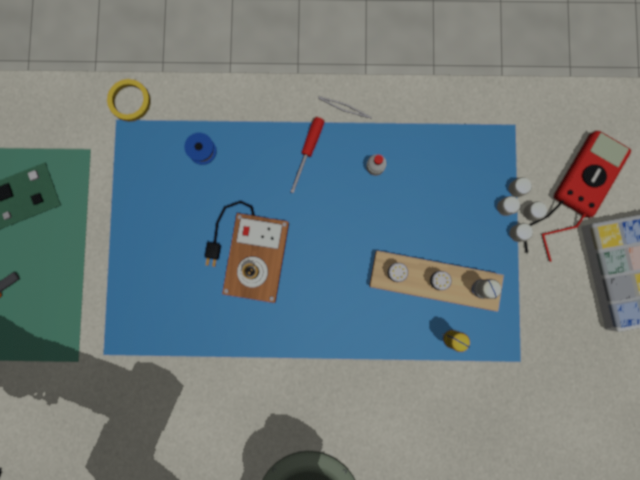

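Run:
```python
import cv2
t=cv2.imread("pics/top0.png")
a=cv2.resize(t[190:310,195:300],None,fx=5,fy=5,interpolation=cv2.INTER_CUBIC);cv2.imwrite("pics/top0_board.png",a)
a=cv2.resize(t[240:320,365:515],None,fx=5,fy=5,interpolation=cv2.INTER_CUBIC);cv2.imwrite("pics/top0_rack.png",a)
```

```text
(no output)
```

View crops.

View pics/top0_board.png

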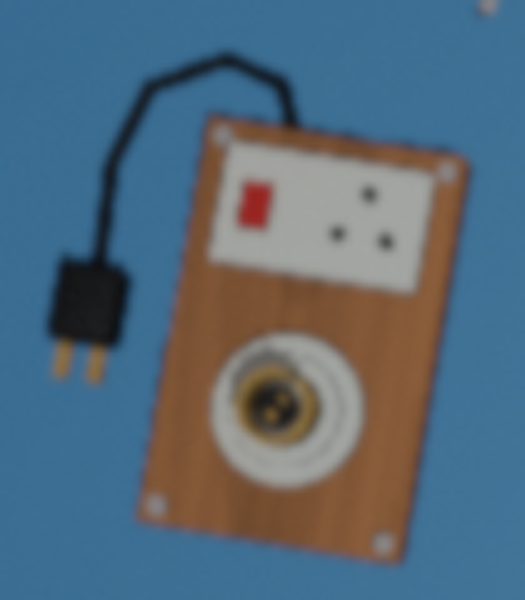

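View pics/top0_rack.png

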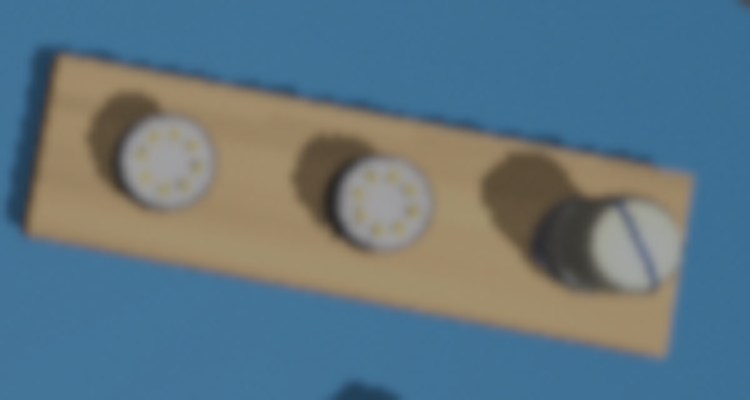

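```bash
cat > h.py <<'E'
import numpy as np, cv2
from cell import bot
def ray(cam,u,v):
    c=bot.calibration(cam);K=c["mtx"];E=c["extrinsics"];R=E[:3,:3];t=E[:3,3]
    o=-R.T@t; d=R.T@np.linalg.solve(K,[u,v,1.]); return o,d
def atz(cam,u,v,z):
    o,d=ray(cam,u,v); return o+d*(z-o[2])/d[2]
def proj(cam,P):
    c=bot.calibration(cam);P=np.atleast_2d(P);X=P@c["extrinsics"][:3,:3].T+c["extrinsics"][:3,3]
    x=X@c["mtx"].T; return x[:,:2]/x[:,2:]
def save(name,im,s=1): 
    if s!=1: im=cv2.resize(im,None,fx=s,fy=s,interpolation=cv2.INTER_CUBIC)
    cv2.imwrite(f"pics/{name}.png",im[:,:,::-1])
E
python3 - <<'E'
from h import *
t=np.mean([bot.camera("top").astype(float) for _ in range(6)],0)
s=np.mean([bot.camera("scene").astype(float) for _ in range(6)],0)
np.save("t0.npy",t);np.save("s0.npy",s)
f=lambda x,y,ox,oy,k=5:((x+.5)/k-.5+ox,(y+.5)/k-.5+oy)
print("board corners")
C=[]
for p in [(208,117),(468,158),(402,563),(140,518)]:
    C.append(atz("top",*f(*p,195,190),.025)[:2]);print(C[-1])
C=np.array(C);print("ctr",C.mean(0),"sides",[np.linalg.norm(C[i]-C[i-1]) for i in range(4)])
x=(C[0]+C[1]-C[2]-C[3]);print("yaw x",np.arctan2(x[1],x[0]))
print("rim",atz("top",*f(273,403,195,190),.073))
C=[]
for p in [(57,52),(693,175),(665,356),(28,235)]:
    C.append(atz("top",*f(*p,365,240),.034)[:2]);print(C[-1])
C=np.array(C);print("rack ctr",C.mean(0),"sides",[np.linalg.norm(C[i]-C[i-1]) for i in range(4)])
y=C[0]+C[3]-C[1]-C[2];yaw=np.arctan2(-y[0],y[1]);print("rack yaw(y->)",yaw)
yv=y/np.linalg.norm(y)
print("lamp hole",C.mean(0)-.085*yv)
print("dome",atz("top",*f(637,245,365,240),.114))
print("yellow",atz("top",459,342,.1))
a=atz("top",*f(622,203,365,240),.115);b=atz("top",*f(655,285,365,240),.115);d=a-b;print("rib",np.arctan2(d[1],d[0]))
im=np.clip(t,0,255).astype(np.uint8)
save("t_rim",im[255:287,234:266],16)
im=np.clip(s,0,255).astype(np.uint8)
save("s_rim",im[220:270,385:445],10)
save("s_lamp",im[145:205,180:240],10)
E
```

```text
board corners
[0.58595665 0.15883828]
[0.57039959 0.05080755]
[0.40393321 0.07421262]
[0.42047964 0.18159476]
ctr [0.49519227 0.1163633 ] sides [np.float64(0.16703442707419724), np.float64(0.1091451377207773), np.float64(0.16810370038411004), np.float64(0.10864948392052326)]
yaw x -0.1381783137644808
rim [0.46654411 0.12186121 0.073     ]
[ 0.51278438 -0.12965598]
[ 0.46676938 -0.38658734]
[ 0.39405754 -0.37404517]
[ 0.43848166 -0.11830496]
rack ctr [ 0.45302324 -0.25214836] sides [np.float64(0.0751647463544919), np.float64(0.26101935766453005), np.float64(0.07378561853700061), np.float64(0.2595699481025412)]
rack yaw(y->) -0.1746110375888991
lamp hole [ 0.43825661 -0.33585587]
dome [ 0.43781004 -0.33772893  0.114     ]
yellow [ 0.33734774 -0.27900115  0.1       ]
rib 0.3708714657098917
```

View pics/t_rim.png

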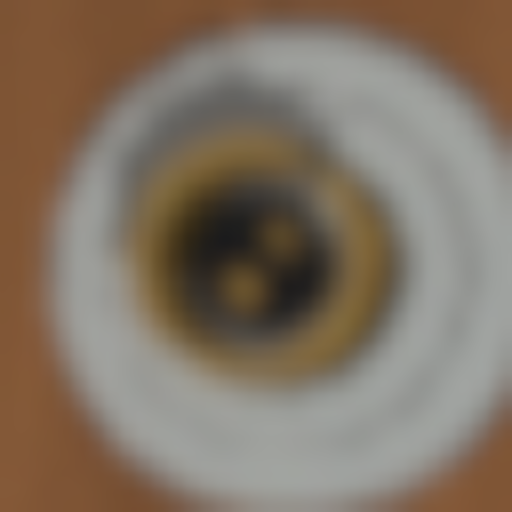

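View pics/s_rim.png

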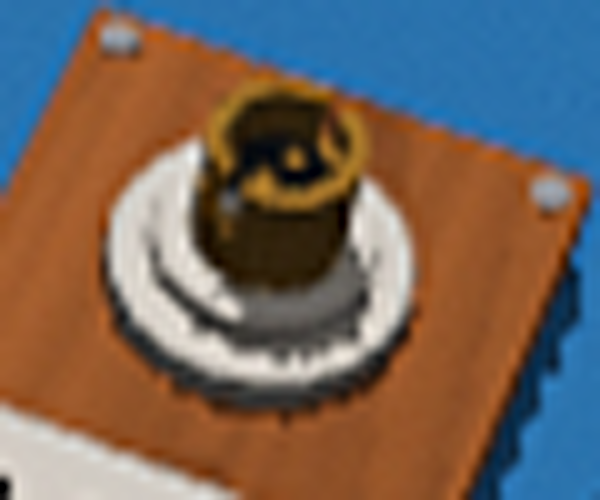

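View pics/s_lamp.png

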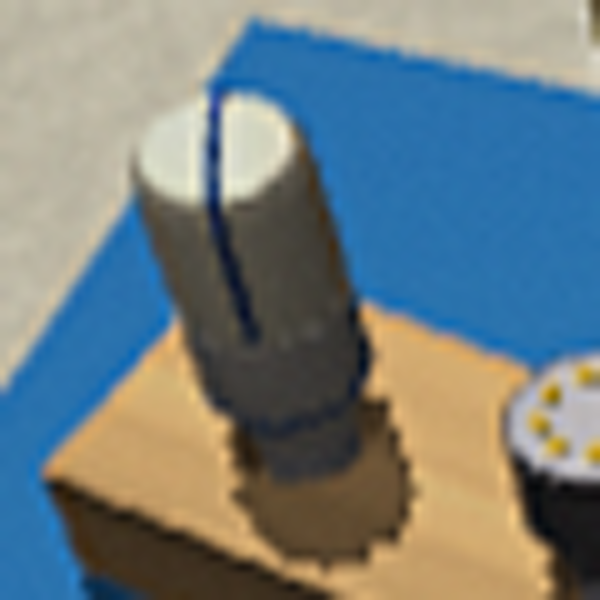

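Run:
```python
from h import *
f=lambda x,y,ox,oy,k:((x+.5)/k-.5+ox,(y+.5)/k-.5+oy)
ct=atz("top",*f(262,255,234,255,16),.073)
cs=atz("scene",*f(285,142,385,220,10),.073)
print("rim top",ct,"scene",cs)
T=[(318,165)];S=[(235,180),(328,115)]
for c,o,k,P,cam in((ct,(234,255),16,T,"top"),(cs,(385,220),10,S,"scene")):
  for p in P:
    for z in(.073,.070,.066):
      d=atz(cam,*f(*p,*o,k),z)-c; print(cam,p,z,np.linalg.norm(d[:2]),np.arctan2(d[1],d[0]))
# lamp from scene: dome top silhouette; rib
for p,z in(((215,92),.11),((212,200),.114),((254,340),.079)):
    print(p,atz("scene",*f(*p,180,145,10),z))
# predicted circles
for b in(-.138,):
  for s in np.arange(-.45,.5,.15):
    a=b+s; P=[[ct[0]+sg*.0137*np.cos(a),ct[1]+sg*.0137*np.sin(a),.073] for sg in(1,-1)]
    Q=[[cs[0]+sg*.0137*np.cos(a),cs[1]+sg*.0137*np.sin(a),.073] for sg in(1,-1)]
    print(round(a,2),((proj("top",P)-[234,255])*16).round(),((proj("scene",Q)-[385,220])*10).round())
```

```text
rim top [0.46604032 0.12046393 0.073     ] scene [0.46547869 0.12164291 0.073     ]
top (318, 165) 0.073 0.012887297318384578 -0.5332892835868256
top (318, 165) 0.07 0.01280528041987136 -0.5013536788083229
top (318, 165) 0.066 0.012716527688222783 -0.45819499442933803
scene (235, 180) 0.073 0.013957029114642317 -0.5612346745680548
scene (235, 180) 0.07 0.012127813089739457 -0.6663779858311658
scene (235, 180) 0.066 0.009984506776647292 -0.863255214182834
scene (328, 115) 0.073 0.011152539825445899 2.494871128307973
scene (328, 115) 0.07 0.013115992185851187 2.604500230855434
scene (328, 115) 0.066 0.015906617078810532 2.706959298293145
(215, 92) [ 0.41517489 -0.349247    0.11      ]
(212, 200) [ 0.44800949 -0.3325634   0.114     ]
(254, 340) [ 0.45360851 -0.32887595  0.079     ]
-0.59 [[319. 155.]
 [190. 340.]] [[230. 174.]
 [330. 102.]]
-0.44 [[305. 147.]
 [204. 349.]] [[238. 180.]
 [322.  96.]]
-0.29 [[289. 141.]
 [220. 355.]] [[247. 185.]
 [313.  91.]]
-0.14 [[273. 137.]
 [236. 359.]] [[257. 189.]
 [304.  87.]]
0.01 [[256. 135.]
 [253. 360.]] [[267. 192.]
 [293.  84.]]
0.16 [[240. 137.]
 [269. 359.]] [[278. 194.]
 [283.  82.]]
0.31 [[223. 140.]
 [286. 355.]] [[289. 195.]
 [272.  81.]]
```

Run:
```python
from h import *
t=np.load("t0.npy");s=np.load("s0.npy")
im=np.clip(t,0,255).astype(np.uint8);save("t_lamp",im[273:305,467:507],16)
# rib detection: blueness relative to dome
def f(im,x0,y0,w,h):
    a=im[y0:y0+h,x0:x0+w]; return np.round(a[:,:,2]-a[:,:,0]).astype(int)
print(f(t,482,278,20,21))
print(f(s,194,152,22,30))
```

```text
[[-47 -49 -49 -47 -44 -44 -43 -41 -42 -43 -45 -48 -50 -52 -53 -54 -54 -54
  -53 -50]
 [-31 -35 -35 -32 -27 -24 -21 -20 -22 -24 -27 -31 -36 -42 -49 -52 -54 -54
  -54 -48]
 [-12 -14 -15 -14 -10  -4   5   4  -7 -12 -14 -15 -18 -24 -35 -45 -50 -53
  -53 -45]
 [ -6  -7  -8  -8  -8  -5   6  12   0  -8 -11 -11 -11 -13 -19 -29 -40 -50
  -52 -41]
 [ -6  -7  -8 -10 -11  -9  -2  12   8  -3  -8  -9  -9  -9 -11 -15 -26 -42
  -49 -37]
 [ -7  -7 -10 -11 -12 -10  -6   5  14   4  -4  -7  -7  -7  -8  -9 -15 -30
  -44 -31]
 [ -7  -8 -10 -11 -11  -9  -7   0  14  14   1  -4  -5  -6  -6  -7  -9 -20
  -35 -25]
 [ -8  -9 -11 -11 -10  -8  -6  -2   9  20   8  -1  -3  -3  -4  -4  -7 -13
  -25 -18]
 [ -8 -10 -11 -10  -9  -7  -5  -3   5  18  16   4   0  -2  -3  -4  -5  -8
  -16  -9]
 [ -8 -10 -10  -9  -8  -6  -4  -2   2  14  21  10   3   0  -1  -2  -3  -5
   -8   1]
 [ -8 -10 -10  -9  -6  -5  -3  -1   2   8  21  18   8   2   0  -2  -2  -3
   -3  12]
 [ -9 -10 -10  -8  -6  -4  -2   0   2   6  18  24  13   4   1   0  -2  -2
    1  22]
 [ -8  -9  -9  -8  -5  -4  -2   0   2   4  12  25  20   7   1  -1  -2  -1
    4 
[... 3436 characters left out ...]
-10   39]
 [ 132  137  156   35   -7  -13  -13  -12  -16   -4   33   -3  -13  -12
   -11  -12  -13  -11  -10   -9   -4    0]
 [ 132  150  139  -38  -27   -9  -10  -13  -14  -19   22   11  -12  -13
   -13  -10  -11  -10   -7   -5   -4    5]
 [ 146  136    4 -113  -52   -4   -8  -13  -14  -17   11   22   -8  -13
   -10   -9   -9   -6   -4   -5   -4    2]
 [ 134    6 -105 -116  -60   -4   -2   -9   -9  -11   -2    5   -9  -10
    -9   -6   -5   -3   -4   -5   -4   -2]
 [   2 -105 -109 -104  -87  -23    2   -3   -6   -7   -7   -7   -8   -4
    -6   -4   -6   -6   -7   -6   -5   -2]
 [ -96 -108 -100 -100 -107  -53   -4   -2   -5   -5   -6   -7   -6   -6
    -7   -4   -4   -5   -5   -2   -6   -3]]
```

View pics/t_lamp.png

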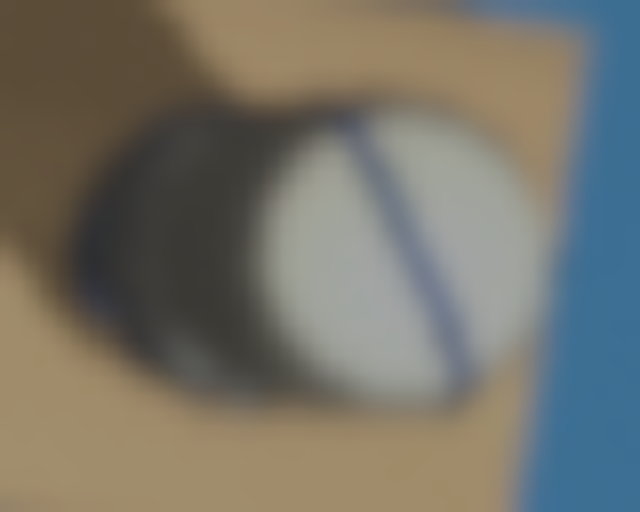

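```bash
cat >> h.py <<'E'
from scipy.spatial.transform import Rotation as Ro
def quat(a):
    c,s=np.cos(a),np.sin(a)
    R=np.array([[c,0,-s],[s,0,c],[0,-1,0]]); q=Ro.from_matrix(R).as_quat(); return np.array([q[3],q[0],q[1],q[2]])
def ang():
    w,x,y,z=bot.read_tool_rot(); v=Ro.from_quat([x,y,z,w]).apply([1,0,0]); return np.arctan2(v[1],v[0])
E
python3 - <<'E'
from h import *
L=[.438,-.337]; H=[.4658,.121]
print("a now",ang(),Ro.from_quat(np.roll(bot.read_tool_rot(),-1)).as_matrix().round(2).tolist())
np.set_printoptions(precision=2,suppress=True)
for k in(-.175,-.175+np.pi,-.175+.3,-.175+.3+np.pi):
    print("grasp",k,bot.solve_ik([*L,.058],quat(k)),bot.solve_ik([*L,.2],quat(k)))
for a in np.arange(-3.1,3.2,.4): print(round(a,2),bot.solve_ik([*H,.11],quat(a)))
E
```

```text
a now 1.2959517188710783 [[0.27, 0.0, -0.96], [0.96, 0.0, 0.27], [0.0, -1.0, -0.0]]
grasp -0.175 [-0.79  0.51 -0.41  0.66  0.    0.96] [-0.79  0.35 -0.24  0.98  0.    0.96]
grasp 2.9665926535897933 [-0.79  0.51 -0.41  0.66  0.   -2.19] [-0.79  0.35 -0.24  0.98  0.   -2.19]
grasp 0.125 [-0.79  0.51 -0.41  0.66  0.    0.66] [-0.79  0.35 -0.24  0.98  0.    0.66]
grasp 3.266592653589793 [-0.79  0.51 -0.41  0.66  0.   -2.49] [-0.79  0.35 -0.24  0.98  0.   -2.49]
-3.1 [ 0.1   0.33 -0.54  0.7   0.   -1.51]
-2.7 [ 0.1   0.33 -0.54  0.7   0.   -1.91]
-2.3 [ 0.1   0.33 -0.54  0.7   0.   -2.31]
-1.9 [ 0.1   0.33 -0.54  0.7   0.   -2.71]
-1.5 [ 0.1   0.33 -0.54  0.7   0.   -3.11]
-1.1 [ 0.1   0.33 -0.54  0.7   0.    2.77]
-0.7 [ 0.1   0.33 -0.54  0.7   0.    2.37]
-0.3 [ 0.1   0.33 -0.54  0.7   0.    1.97]
0.1 [ 0.1   0.33 -0.54  0.7   0.    1.57]
0.5 [ 0.1   0.33 -0.54  0.7   0.    1.17]
0.9 [ 0.1   0.33 -0.54  0.7   0.    0.77]
1.3 [ 0.1   0.33 -0.54  0.7   0.    0.37]
1.7 [ 0.1   0.33 -0.54  0.7   0.   -0.03]
2.1 [ 0.1   0.33 -0.54  0.7   0.   -0.43]
2.5 [ 0.1   0.33 -0.54  0.7   0.   -0.83]
2.9 [ 0.1   0.33 -0.54  0.7   0.   -1.23]
```

Run:
```python
from h import *
L=[.438,-.337]; a=-.175
bot.set_gripper(.8,40)
bot.move_pose([*L,.20],quat(a))
save("s1",bot.camera("scene"));save("t1",bot.camera("top"))
print(bot.read_clock(),bot.read_position(),bot.read_ft_force(),ang(),bot.read_gripper_width())
```

```text
4.7167 [ 0.43841158 -0.33646047  0.2000599 ] [-0.20695986  0.18397089  0.7203996 ] -0.17381081094134712 0.7970849493448716
```

View pics/s1.png

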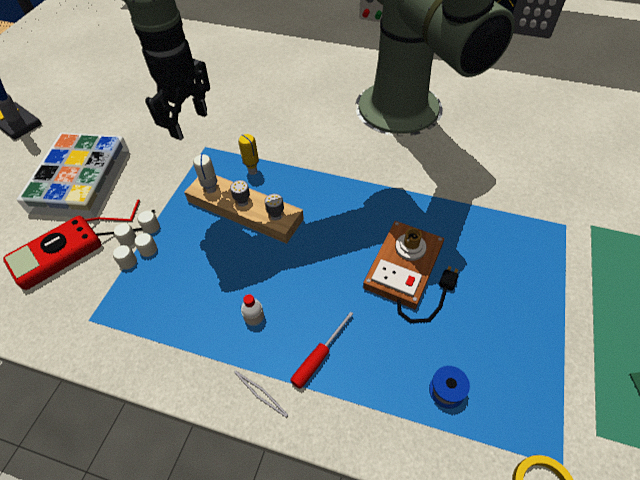

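View pics/t1.png

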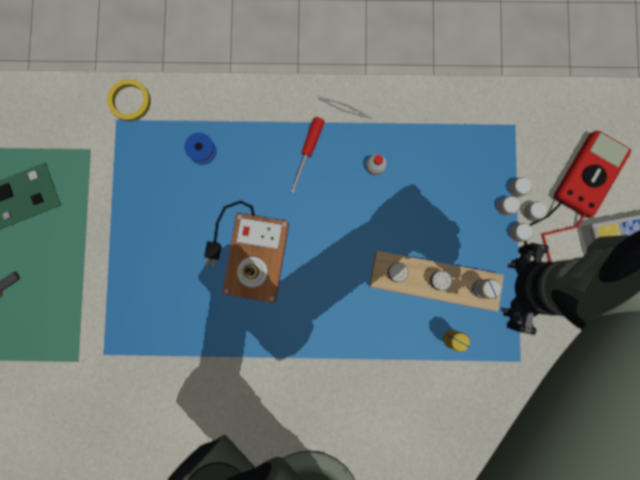

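Run:
```python
from h import *
p=bot.read_position()
for z in(.2,.25,.122): print(z,proj("top",[p[0],p[1],z]),proj("scene",[p[0],p[1],z]))
print(bot.read_joint_positions())
im=cv2.imread("pics/s1.png");cv2.imwrite("pics/s1z.png",cv2.resize(im[60:220,120:300],None,fx=4,fy=4))
im=cv2.imread("pics/t1.png");cv2.imwrite("pics/t1z.png",cv2.resize(im[230:350,440:600],None,fx=5,fy=5))
```

```text
0.2 [[507.63788221 288.20376941]] [[190.85918213 128.7865526 ]]
0.25 [[518.66421362 288.16230105]] [[184.11796244 107.63437423]]
0.122 [[492.70826048 288.25991747]] [[200.24070245 158.22330147]]
[-7.88194022e-01  3.53515239e-01 -2.36021528e-01  9.81180835e-01
  7.22401833e-05  9.56413118e-01]
```

View pics/s1z.png

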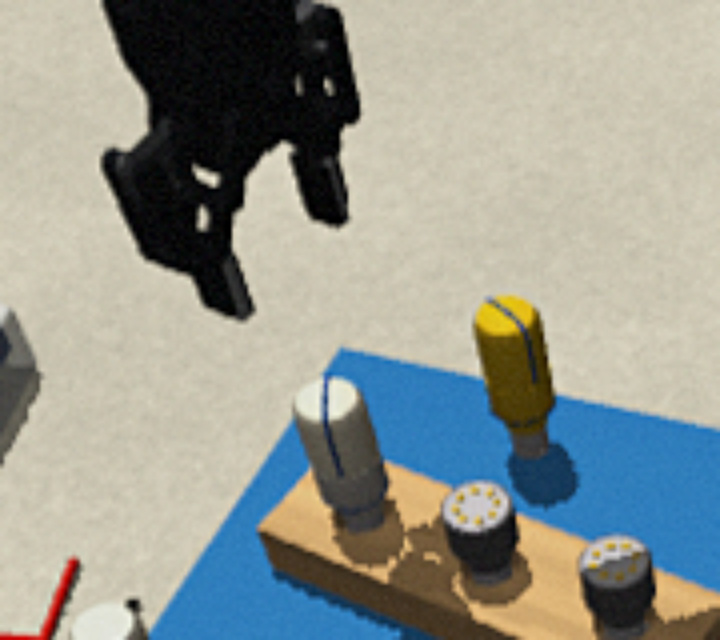

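View pics/t1z.png

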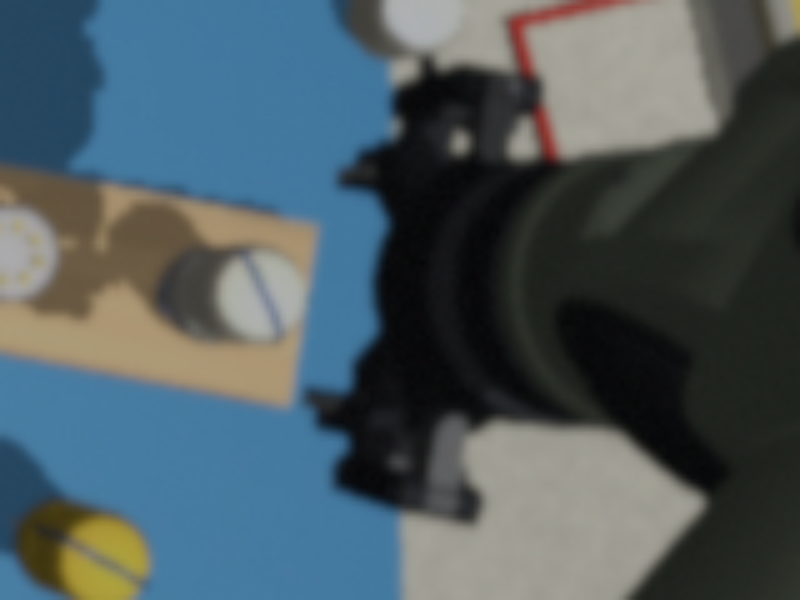

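Run:
```python
from h import *
L=[.438,-.337]
r=bot.move_linear([*L,.058],speed=.08,until_force=5)
print(r,bot.read_position(),bot.read_ft_force())
if not r:
    bot.set_gripper(0.,40)
    print(bot.read_gripper_width(),bot.read_ft_force(),bot.read_moment(),bot.read_position())
    save("s2",bot.camera("scene")[60:220,120:300],4)
print(bot.read_clock())
```

```text
False [ 0.43824899 -0.33723449  0.0584337 ] [0.40999222 0.39190219 1.51337459]
0.438018937659344 [-0.48015782  0.26590316  3.5556945 ] [ 0.07605021  0.18806513 -0.01697445] [ 0.43800588 -0.33714012  0.05836248]
7.0667
```

View pics/s2.png

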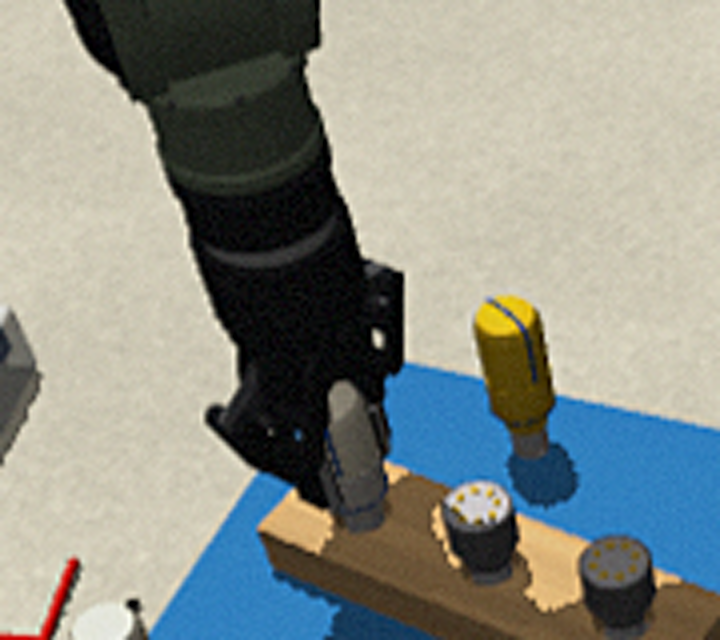

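Run:
```python
from h import *
L=[.438,-.337]; H=[.4658,.121]; a=-.54+np.pi-.45-.175; print(a)
bot.move_linear([*L,.22],speed=.12)
print(bot.read_gripper_width(),bot.read_ft_force(),bot.read_clock())
bot.move_pose([*H,.20],quat(a))
bot.move_linear([*H,.14],speed=.1)
print(bot.read_ft_force(),bot.read_moment(),bot.read_position(),ang(),bot.read_clock())
im=np.mean([bot.camera("scene").astype(float) for _ in range(3)],0).clip(0,255).astype(np.uint8)
save("s3",im[150:280,350:480],5); np.save("s3.npy",im)
im=bot.camera("top");save("t3",im[200:320,180:340],5)
```

```text
1.9765926535897929
0.4331157949791907 [-0.3474652   0.57788862 -0.4502813 ] 8.5667
[ 0.76290079 -0.84404958 -1.29834181] [ 0.05583791 -0.00626129 -0.00750343] [0.46622335 0.12085141 0.14034346] 1.9761783219803957 11.0
```

View pics/s3.png

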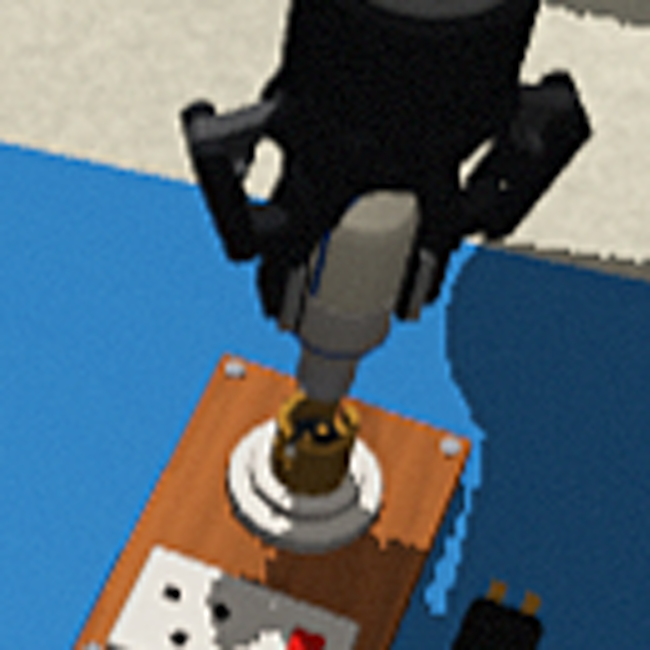

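View pics/t3.png

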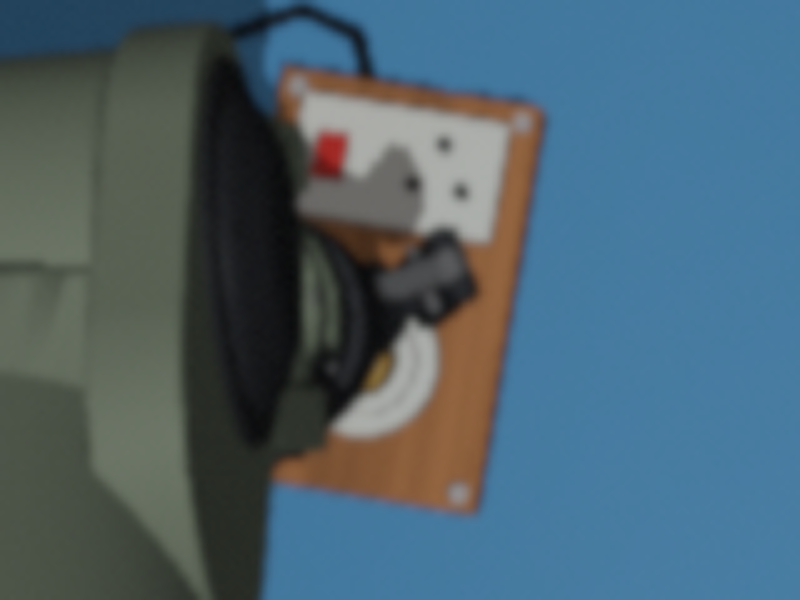

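Run:
```python
from h import *
im=np.load("s3.npy"); p=bot.read_position()
big=cv2.resize(im[190:260,390:450],None,fx=10,fy=10,interpolation=cv2.INTER_CUBIC)
th=np.linspace(0,2*np.pi,60)
def circ(c,r,z,col):
    P=np.c_[c[0]+r*np.cos(th),c[1]+r*np.sin(th),np.full(60,z)]
    q=((proj("scene",P)-[390,190])*10+4.5).astype(np.int32); cv2.polylines(big,[q.reshape(-1,1,2)],True,col,1)
b=p[2]-.044
for r,z in((.0085,0),(.011,.01),(.011,.026),(.019,.04),(.019,.1)): circ(p,r,b+z,(255,0,0))
circ([.4658,.121],.0155,.073,(0,255,0));circ([.4658,.121],.012,.073,(0,255,0))
save("s3o",big)
```

```text
(no output)
```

View pics/s3o.png

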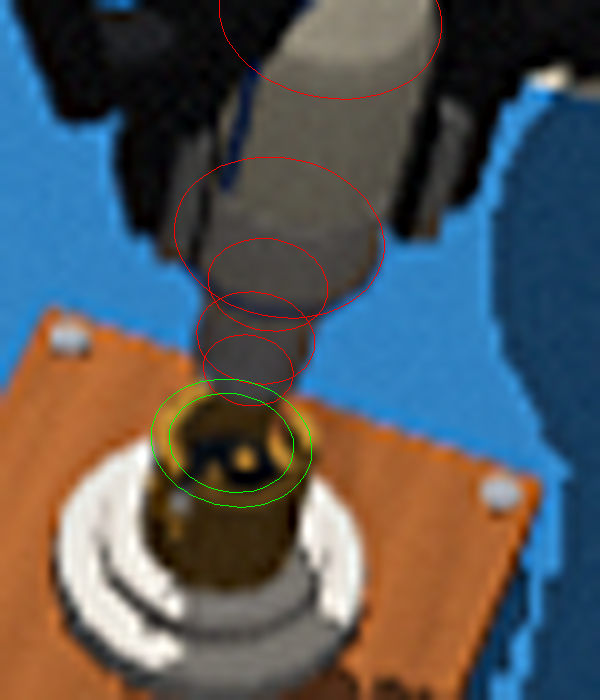

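Run:
```python
from h import *
im=np.load("s0.npy").clip(0,255).astype(np.uint8)
out=[]
for ph in (-.3,-.45,-.6):
    big=cv2.resize(im[223:255,400:428],None,fx=14,fy=14,interpolation=cv2.INTER_CUBIC)
    H=np.array([.4658,.121])
    def pl(r,a,zs,col):
        P=[[H[0]+r*np.cos(a),H[1]+r*np.sin(a),z] for z in zs]
        q=((proj("scene",P)-[400,223])*14+6.5).astype(np.int32);cv2.polylines(big,[q.reshape(-1,1,2)],False,col,1)
    w=.00225
    for s in(-1,1):
        pl(.0155,ph+s*w/.0155,(.073,.0585),(0,255,0)); pl(.012,ph+np.pi+s*w/.012,(.073,.0585),(255,0,255))
    out.append(big)
save("slots",np.hstack(out)[:, :])
print(np.hstack(out).shape)
```

```text
(448, 1176, 3)
```

```bash
python3 -c "
import cv2;a=cv2.imread('pics/slots.png');cv2.imwrite('pics/slots2.png',cv2.resize(a,(800,int(a.shape[0]*800/a.shape[1]))))"
```

```text
(no output)
```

View pics/slots2.png

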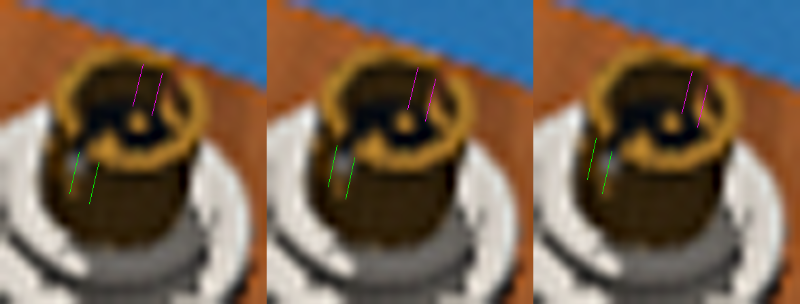

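Run:
```python
from h import *
H=[.4658,.121]; a=2.027
bot.move_linear([*H,.125],speed=.05,rotation=quat(a))
bot.wait(.2);f0=bot.read_ft_force();m0=bot.read_moment();print(f0,m0)
r=bot.move_linear([*H,.1065],speed=.015,until_force=3)
print(r,bot.read_position(),bot.read_ft_force()-f0,bot.read_moment()-m0,bot.read_clock())
im=bot.camera("scene");save("s4",im[190:270,385:455],9)
```

```text
[ 0.70405566 -0.64580969 -0.90534358] [0.03475743 0.01095677 0.00326745]
True [0.46592193 0.12164614 0.11032381] [1.1812759  2.47446223 0.19155458] [ 0.39371806 -0.38344343 -0.047466  ] 12.75
```

View pics/s4.png

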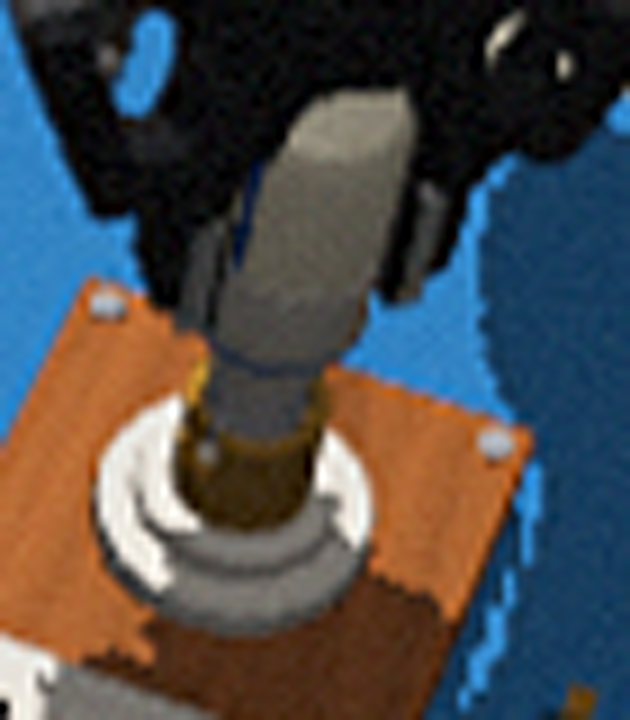

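```bash
cat >> h.py <<'E'
F0=np.array([0.704,-.646,-.905]);M0=np.array([.035,.011,.003])
def st():
    f=np.array(bot.read_ft_force())-F0;m=np.array(bot.read_moment())-M0;p=np.array(bot.read_position());return f,m,p
E
python3 - <<'E'
from h import *
f,m,p=st();print(f,m,p)
c=np.array([.4658,.121]); z=.1105
for i in range(4):
    f,m,p=st()
    c=c+np.clip(f[:2]*.0003,-.0008,.0008)
    bot.move_linear([*c,z],speed=.02)
    bot.wait(.05)
    f,m,p=st();print(i,c.round(5),f.round(2),m.round(3),p.round(4))
    if np.hypot(*f[:2])<.8: break
print(bot.read_clock())
E
```

```text
[ 1.6577008   3.34656726 -0.6118476 ] [ 0.37833588 -0.41691786 -0.05061514] [0.46585377 0.12173171 0.11031081]
0 [0.4663 0.1218] [-1.49  0.87  0.36] [ 0.126 -0.161 -0.024] [0.4663 0.1218 0.1105]
1 [0.46585 0.12206] [-0.38  1.37  0.42] [ 0.222 -0.205 -0.018] [0.4658 0.1221 0.1105]
2 [0.46573 0.12247] [-0.52  1.49  0.8 ] [ 0.028 -0.146  0.025] [0.4657 0.1224 0.1105]
3 [0.46558 0.12292] [ 0.07  0.64 -0.06] [-0.075 -0.09   0.007] [0.4654 0.1228 0.1104]
14.0
```

```bash
cat >> h.py <<'E'
def down(c,z,zend,step=.0007,fz=4,k=.0002,rot=None,n=30):
    c=np.array(c,float)
    for i in range(n):
        f,m,p=st()
        if f[2]>fz or z<=zend+1e-6: break
        c=c+np.clip(f[:2]*k,-.0005,.0005); z=max(z-step,zend)
        bot.move_linear([*c,z],speed=.02)
        f,m,p=st();print(i,c.round(5),round(z,4),f.round(2),m.round(3),p.round(4))
    return c,z
E
python3 - <<'E'
from h import *
c,z=down([.46558,.12292],.1104,.1045)
print(c,z,bot.read_clock())
E
```

```text
0 [0.46559 0.12305] 0.1097 [-0.03  0.78  0.45] [-0.152 -0.033 -0.013] [0.4654 0.1229 0.1095]
1 [0.46559 0.1232 ] 0.109 [ 0.36 -0.78 -0.61] [-0.231  0.018  0.006] [0.4654 0.1231 0.1088]
2 [0.46566 0.12305] 0.1083 [-1.18 -0.42 -0.28] [-0.225  0.016 -0.046] [0.4655 0.123  0.1081]
3 [0.46542 0.12296] 0.1076 [-0.48  0.35  1.41] [-0.199  0.055 -0.046] [0.4655 0.123  0.1077]
4 [0.46533 0.12303] 0.1069 [-1.2   0.02  1.41] [-0.281  0.069 -0.041] [0.4655 0.123  0.107 ]
5 [0.46509 0.12304] 0.1062 [-0.74 -1.61  2.38] [-0.39  -0.098 -0.083] [0.4654 0.123  0.1063]
6 [0.46494 0.12272] 0.1055 [0.55 0.58 2.86] [-0.118 -0.234 -0.036] [0.4654 0.1229 0.1057]
7 [0.46505 0.12283] 0.1048 [0.27 0.04 3.57] [-0.205 -0.249 -0.   ] [0.4653 0.1229 0.1049]
8 [0.4651  0.12284] 0.1045 [-0.03  0.39  5.61] [-0.187 -0.32  -0.021] [0.4653 0.1229 0.1046]
[0.46510146 0.12284035] 0.1045 16.25
```

Run:
```python
from h import *
c,z=down([.4651,.12284],.1045,.0985,step=.001,fz=15)
print(c,z,bot.read_clock(),bot.read_gripper_width())
im=bot.camera("scene");save("s5",im[190:270,385:455],9)
```

```text
0 [0.46509 0.12292] 0.1035 [0.03 0.73 5.08] [-0.101 -0.321  0.009] [0.4653 0.1229 0.1036]
1 [0.4651  0.12307] 0.1025 [0.76 0.16 5.51] [-0.259 -0.379  0.007] [0.4653 0.1229 0.1026]
2 [0.46525 0.1231 ] 0.1015 [ 0.07 -0.92  7.15] [-0.335 -0.23  -0.022] [0.4654 0.123  0.1016]
3 [0.46527 0.12291] 0.1005 [ 0.46 -0.2   6.64] [-0.225 -0.203  0.017] [0.4654 0.1229 0.1007]
4 [0.46536 0.12287] 0.0995 [0.31 0.12 7.57] [-0.165 -0.146  0.021] [0.4654 0.1229 0.0998]
5 [0.46542 0.1229 ] 0.0985 [-1.45 -0.8   8.52] [-0.179 -0.072 -0.045] [0.4654 0.1229 0.0988]
[0.46542033 0.12289765] 0.0985 17.75 0.43684788783498846
```

View pics/s5.png

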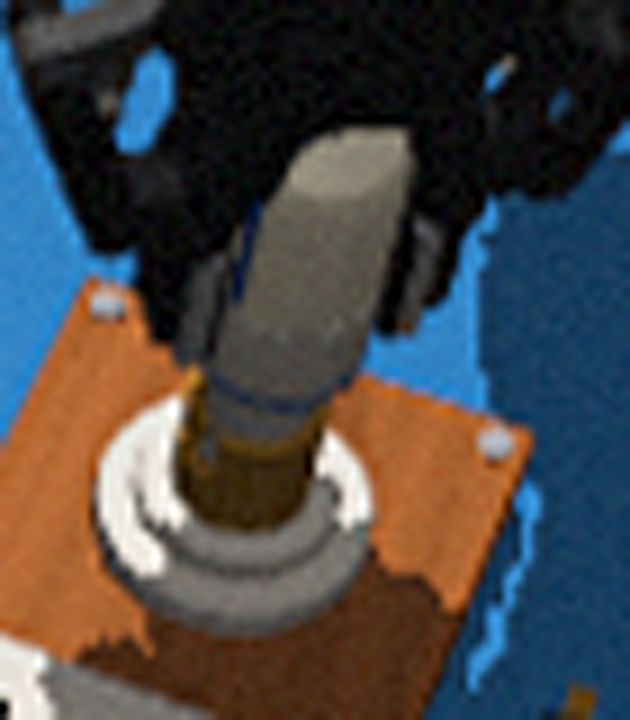

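Run:
```python
from h import *
c=np.array([.46542,.1229]); z=.0979; a=2.027
bot.move_linear([*c,z],speed=.01)
for i in range(20):
    f,m,p=st()
    print(i,round(a,3),c.round(5),f.round(2),m.round(3),p.round(4))
    if abs(m[2])>.11:
        f,m,p=st(); 
        if abs(m[2])>.11: print("stop");break
    if a<2.027-.60: break
    c=c+np.clip(f[:2]*.0001,-.0003,.0003)
    a-=.04
    bot.move_linear([*c,z],speed=.01,rotation=quat(a))
print(bot.read_clock(),ang(),bot.read_joint_positions())
im=bot.camera("scene");save("s6",im[190:270,385:455],9)
```

```text
0 2.027 [0.46542 0.1229 ] [-1.01 -0.34  9.49] [-0.26   0.007 -0.099] [0.4655 0.1229 0.0983]
1 1.987 [0.46532 0.12287] [-1.08 -0.69 10.07] [-0.156  0.023 -0.041] [0.4654 0.123  0.0984]
2 1.947 [0.46521 0.1228 ] [-0.55  0.2  10.44] [-0.135 -0.036 -0.028] [0.4655 0.123  0.0985]
3 1.907 [0.46516 0.12282] [-1.09 -0.09  8.66] [-0.101 -0.025 -0.005] [0.4655 0.123  0.0985]
4 1.867 [0.46505 0.12281] [-0.14  0.11  9.81] [-0.144 -0.065  0.007] [0.4655 0.123  0.0985]
5 1.827 [0.46503 0.12282] [-0.62  0.37  9.99] [-0.156 -0.05  -0.007] [0.4654 0.123  0.0985]
6 1.787 [0.46497 0.12286] [-0.72 -0.22  9.5 ] [-0.199 -0.153 -0.04 ] [0.4655 0.1229 0.0985]
7 1.747 [0.4649  0.12283] [-0.56  0.12  9.89] [-0.265 -0.165  0.002] [0.4654 0.1229 0.0985]
8 1.707 [0.46484 0.12285] [ 0.25 -0.04 10.41] [-0.245 -0.216 -0.058] [0.4654 0.1228 0.0985]
9 1.667 [0.46487 0.12284] [-1.000e-02 -5.500e-01  1.021e+01] [-0.294 -0.112 -0.042] [0.4655 0.1228 0.0985]
10 1.627 [0.46487 0.12279] [-0.36 -0.77  9.91] [-0.325 -0.125  0.001] [0.4655 0.1228 0.0985]
11 1.587 [0.46483 0.12271] [-0.43 -0.26 10.28] [-0.33  -0.181 -0.014] [0.4654 0.1227 0.0985]
12 1.547 [0.46479 0.12268] [ 0.52 -0.48  9.38] [-0.303 -0.137 -0.027] [0.4654 0.1226 0.0985]
13 1.507 [0.46484 0.12264] [-0.79 -0.7  10.01] [-0.31  -0.12  -0.065] [0.4654 0.1226 0.0986]
14 1.467 [0.46476 0.12257] [-0.34 -0.39 10.01] [-0.299 -0.182  0.027] [0.4654 0.1225 0.0985]
15 1.427 [0.46473 0.12253] [ 0.03 -0.36 10.61] [-0.332 -0.209 -0.036] [0.4654 0.1225 0.0985]
21.8 1.426923542694385 [ 1.04009869e-01  3.40526304e-01 -5.55013306e-01  6.73858662e-01
 -3.25023959e-04  2.47882446e-01]
```

View pics/s6.png

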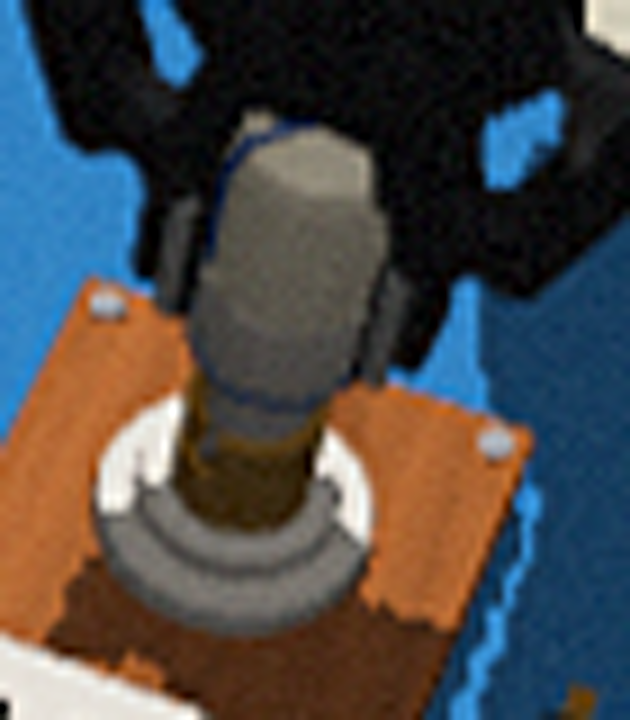

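Run:
```python
from h import *
c=np.array([.4648,.1226]); z=.0979; a=1.427
for i in range(14):
    a-=.015
    bot.move_linear([*c,z],speed=.01,rotation=quat(a))
    mz=[];
    for _ in range(3): mz.append(st()[1][2]); bot.wait(.02)
    f,m,p=st()
    print(i,round(a,3),f.round(2),np.round(mz,3),p.round(4))
    if abs(np.median(mz))>.09: print("stop");break
print(bot.read_clock(),ang())
im=bot.camera("scene");save("s7",im[190:270,385:455],9)
```

```text
0 1.412 [-0.97  0.26 10.71] [-0.04  -0.016  0.055] [0.4654 0.1225 0.0985]
1 1.397 [-0.25  0.7  10.27] [0.047 0.02  0.081] [0.4654 0.1225 0.0985]
2 1.382 [ 0.7  -0.87  9.91] [0.017 0.004 0.031] [0.4654 0.1224 0.0985]
3 1.367 [ 0.85 -0.1   9.21] [ 0.011 -0.023  0.005] [0.4654 0.1224 0.0985]
4 1.352 [ 0.03 -0.67 10.14] [-0.014  0.008  0.037] [0.4654 0.1224 0.0986]
5 1.337 [-0.52 -1.02 10.27] [-0.017  0.036 -0.024] [0.4654 0.1224 0.0985]
6 1.322 [-0.75 -1.45  9.11] [-0.014  0.008  0.024] [0.4654 0.1224 0.0985]
7 1.307 [ 0.3  -0.63  9.8 ] [-0.009  0.006  0.034] [0.4654 0.1224 0.0985]
8 1.292 [-0.02 -1.35  9.46] [-0.008 -0.044 -0.046] [0.4654 0.1224 0.0985]
9 1.277 [-0.51 -1.48 10.35] [0.006 0.028 0.053] [0.4654 0.1224 0.0985]
10 1.262 [ 0.85 -1.19  9.63] [0.017 0.09  0.051] [0.4655 0.1224 0.0985]
11 1.247 [ 0.24 -1.04  9.14] [-0.02   0.064  0.05 ] [0.4655 0.1224 0.0986]
12 1.232 [ 0.53 -0.83  9.14] [0.03  0.019 0.149] [0.4656 0.1224 0.0986]
13 1.217 [-0.08 -0.9   9.38] [0.088 0.106 0.087] [0.4657 0.1225 0.0986]
26.05 1.2171401263049137
```

View pics/s7.png

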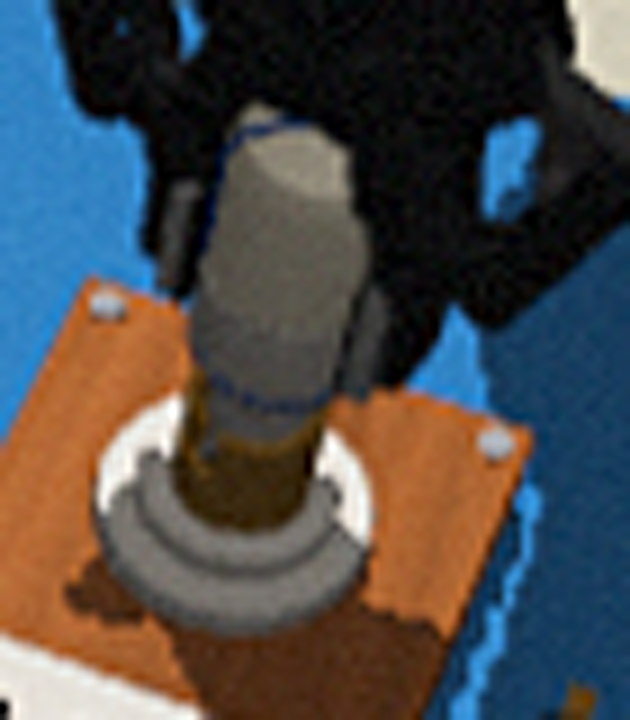

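Run:
```python
from h import *
c=np.array([.4648,.1226]); z=.0979; a=1.225
for i in range(14):
    z+=.0007
    bot.move_linear([*c,z],speed=.01,rotation=quat(a))
    S=[st() for _ in range(3)]
    f=np.mean([s[0] for s in S],0);m=np.mean([s[1] for s in S],0)
    print(i,round(z,4),f.round(2),m.round(3),S[-1][2].round(4))
    if f[2]<-2.5 or abs(m[2])>.15: break
print(bot.read_clock())
im=bot.camera("scene");save("s8",im[190:270,385:455],9)
```

```text
0 0.0986 [ 0.16 -0.3  10.45] [-0.383 -0.249 -0.015] [0.4656 0.1225 0.0993]
1 0.0993 [ 0.87 -0.43 10.29] [-0.336 -0.305 -0.019] [0.4657 0.1225 0.1   ]
2 0.1 [-1.16 -1.2   7.64] [-0.31  -0.336 -0.017] [0.4656 0.1225 0.1006]
3 0.1007 [ 0.98 -1.44  9.  ] [-0.315 -0.305  0.024] [0.4656 0.1225 0.1013]
4 0.1014 [ 0.88 -1.01  7.45] [-0.369 -0.385 -0.018] [0.4656 0.1225 0.1019]
5 0.1021 [ 1.45 -1.18  6.97] [-0.389 -0.511 -0.021] [0.4655 0.1225 0.1025]
6 0.1028 [ 1.88 -0.21  6.88] [-0.364 -0.628  0.041] [0.4655 0.1226 0.1031]
7 0.1035 [ 3.03 -0.61  5.48] [-0.326 -0.865  0.046] [0.4654 0.1226 0.1038]
8 0.1042 [ 3.66 -1.16  4.29] [-0.346 -1.206  0.067] [0.4653 0.1226 0.1043]
9 0.1049 [ 5.    0.07 -0.58] [-0.327 -1.493  0.012] [0.4651 0.1226 0.1046]
10 0.1056 [ 6.37 -0.04 -5.21] [-0.291 -1.788  0.003] [0.465  0.1226 0.1048]
28.85
```

View pics/s8.png

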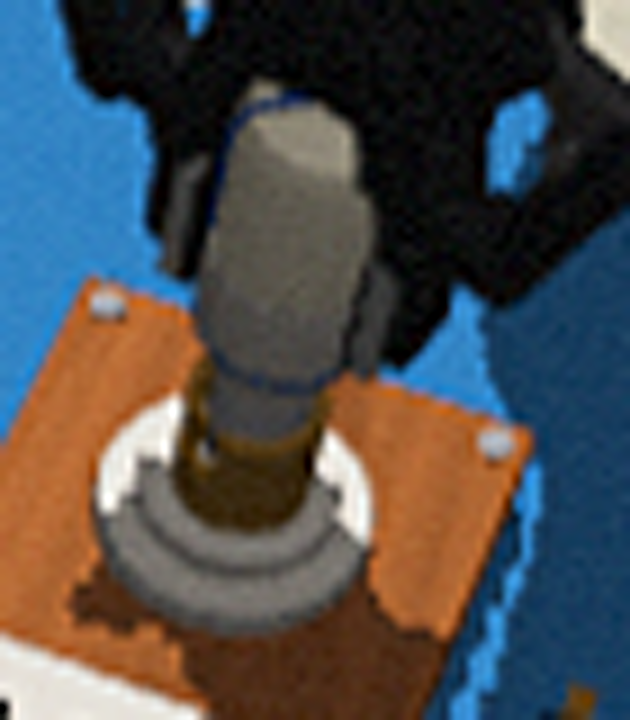

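Run:
```python
from h import *
c=np.array([.4652,.1226]); z=.1046; a=1.225
bot.move_linear([*c,z],speed=.01)
f,m,p=st();print(f.round(2),m.round(3),p)
for i in range(4):
    c=c+np.clip(f[:2]*.00012,-.0004,.0004); bot.move_linear([*c,z],speed=.01);f,m,p=st();print(c,f.round(2),m.round(3),p)
    if np.hypot(*f[:2])<1: break
bot.set_gripper(.75)
f,m,p=st();print("open",f.round(2),m.round(3),bot.read_gripper_width())
im=bot.camera("scene");save("s9",im[190:270,385:455],9)
print(bot.read_clock())
```

```text
[ 3.99 -0.55  0.29] [-0.267 -1.356  0.051] [0.46524868 0.12256277 0.10430571]
[0.4656     0.12253348] [ 4.39 -0.21  0.2 ] [-0.23  -1.237  0.036] [0.46533491 0.12253411 0.10433214]
[0.466      0.12250882] [2.55 0.58 0.08] [-0.261 -0.919  0.058] [0.4654443  0.12252213 0.1043335 ]
[0.46630568 0.122579  ] [ 1.21 -0.42 -0.27] [-0.279 -0.555  0.073] [0.46559439 0.12251107 0.10435873]
[0.46645106 0.12252905] [0.25 0.67 0.52] [-0.276 -0.262  0.049] [0.46570022 0.12247437 0.10436386]
open [-0.24  0.69  1.39] [0.017 0.012 0.042] 0.7560529471562801
30.5833
```

View pics/s9.png

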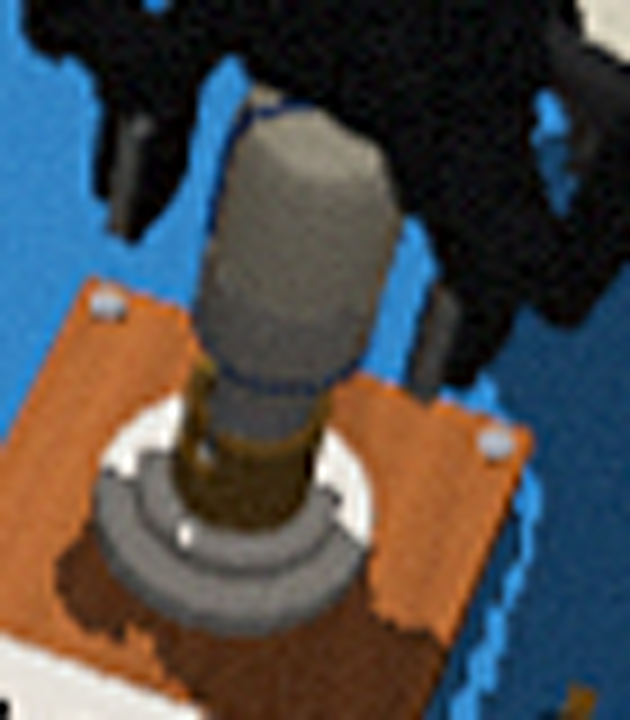

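Still standing. Retract upward and move away for a clear look.

Run:
```python
from h import *
p=bot.read_position()
r=bot.move_linear([p[0],p[1],.24],speed=.06,until_force=4); print(r,bot.read_position())
if not r: bot.move_pose([.35,-.1,.3],quat(1.2))
print(bot.read_clock(),bot.read_ft_force())
im=np.mean([bot.camera("scene").astype(float) for _ in range(4)],0).clip(0,255).astype(np.uint8)
save("s10",im);np.save("s10.npy",im)
t=np.mean([bot.camera("top").astype(float) for _ in range(4)],0).clip(0,255).astype(np.uint8)
save("t10",t)
big=cv2.resize(im[190:260,385:455],None,fx=8,fy=8,interpolation=cv2.INTER_CUBIC);raw=big.copy()
th=np.linspace(0,2*np.pi,60)
H=[.4656,.1218]
def circ(r,z,col):
    P=np.c_[H[0]+r*np.cos(th),H[1]+r*np.sin(th),np.full(60,z)]
    cv2.polylines(big,[((proj("scene",P)-[385,190])*8+3.5).astype(np.int32).reshape(-1,1,2)],True,col,1)
b=.073-.0065-.007
for r,z in((.011,.026),(.019,.04),(.019,.064),(.019,.1)): circ(r,b+z,(255,0,0))
circ(.0155,.073,(0,255,0))
save("s10z",np.hstack([raw[:, :400],big[:, :400]]))
```

```text
False [0.46613367 0.1226004  0.23976359]
34.0 [0.30027737 0.83397749 1.4098982 ]
```

View pics/s10.png

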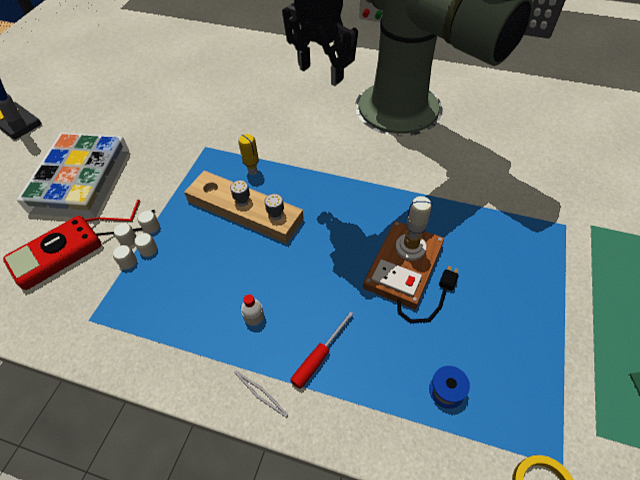

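View pics/s10z.png

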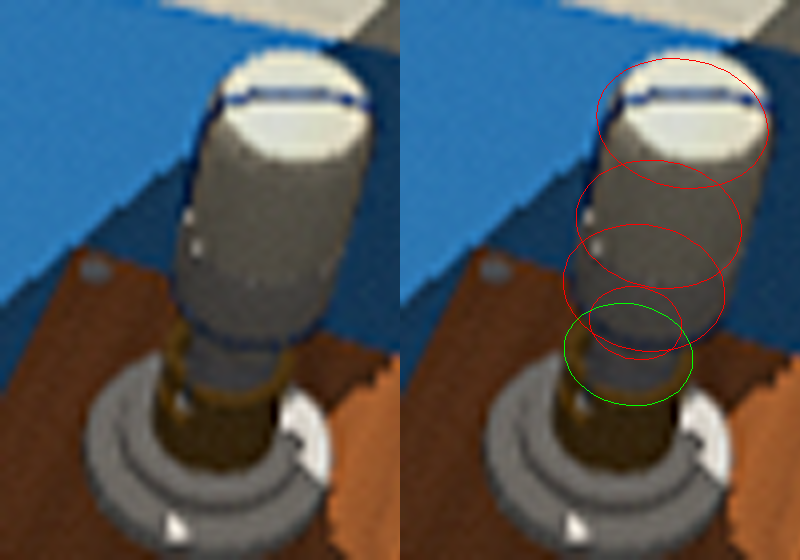

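View pics/t10.png

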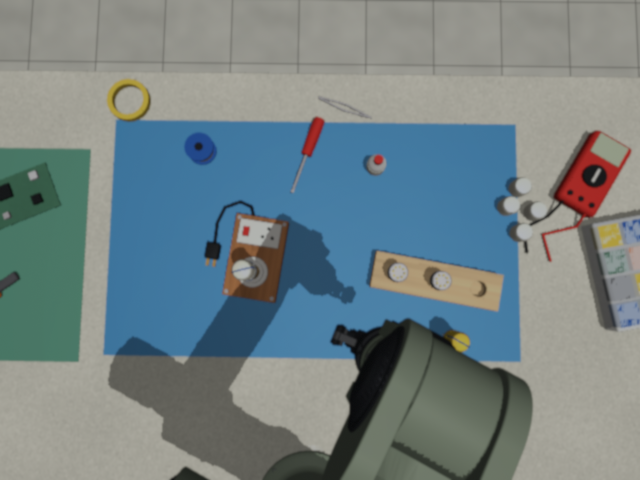

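Run:
```python
from h import *
g=lambda x,y:((x+.5)/8-.5+385,(y+.5)/8-.5+190)
for A,B in(((225,102),(365,100)),((250,93),(345,93))):
    d=atz("scene",*g(*A),.163)-atz("scene",*g(*B),.163);print(d,np.arctan2(d[1],d[0]))
t=cv2.imread("pics/t10.png");save("t10z",t[245:295,220:280,::-1],12)
```

```text
[ 0.00957611 -0.02973461  0.        ] -1.259232491515422
[ 0.00611294 -0.02028376  0.        ] -1.2780819553429754
```

View pics/t10z.png

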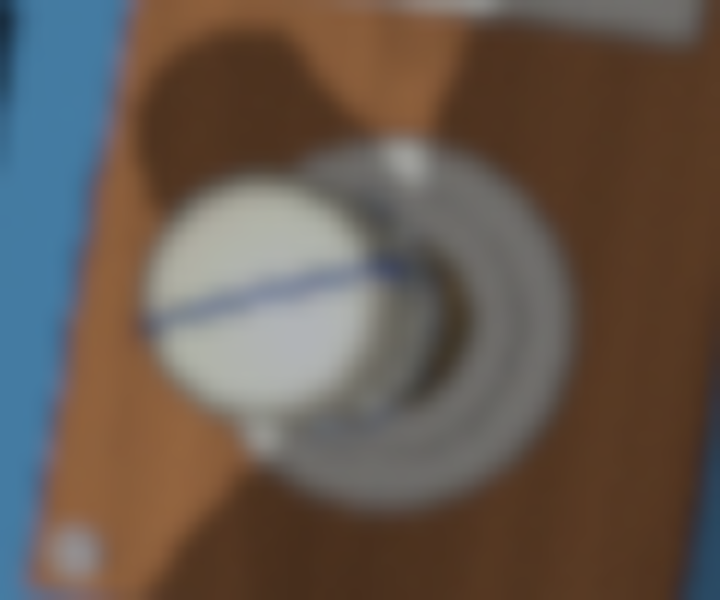

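Run:
```python
from h import *
g=lambda x,y:((x+.5)/12-.5+220,(y+.5)/12-.5+245)
print("dome top view",atz("top",*g(258,300),.16))
h=lambda x,y:((x+.5)/8-.5+385,(y+.5)/8-.5+190)
print("dome scene",atz("scene",*h(295,105),.163))
print(bot.read_clock())
bot.close_job()
```

```text
dome top view [0.46458477 0.12431519 0.16      ]
dome scene [0.46281055 0.12362037 0.163     ]
34.4
the job is handed in; nothing more can be done
```

The repaired lamp is locked into the lampholder and released, and the job is handed in at 34.4 s. No verdict is reported.

**What I did**
- I took the lamp out of the rack and lined its lugs up with the slots I could see in the camera images.
- I lowered it in small steps, easing off the sideways forces. It entered the slots on the first try.
- I pushed it down against the springs to about 10 N.
- I twisted it about 0.8 rad clockwise until the resisting moment rose to about 0.1 N m. I then let it rise and opened the gripper.

**What supports it being latched**
- **Locked against pulling up:** it rose past the lip and then stopped, and pulling a little more gave about −5 N.
- **Turned far enough:** after release the rib, in line with the lugs, stood at about −1.27 rad. It was at about −0.5 rad on entry, and the lock needs 0.65 rad.
- **Upright:** the top of the dome is within about 4 mm of the holder's axis in both cameras. That is slight play or measurement error; I could not tell which.
- **Other items:** the open lamps, bottle, reel, screwdriver and yellow look-alike look unmoved in the last images.

**What disagreed**
- It stopped about 1 mm higher, by the gripper's position, than the latch height I had calculated. I put that down to slip or give in the grip.
- The twist came out about 0.16 rad longer than nominal. Play in the slots and a slightly misjudged slot angle would explain it.

The highest vertical contact force I read was about 11 N, against the 45 N limit.

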